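Clear the welding plate

TASK

Clear the steel welding plate for the next job: stand the metal tin upright on its round painted mark under the wire rack, and lay the wire brush on the black rubber mat, bristles down, lengthwise along the mat and wholly on it. Leave the jar, the parts tray and what is in the tray where they are.

Things in the scene. Friction and masses are not known exactly. Their poses are not given: they have to be found in the camera images.
- tin: round bare-aluminium tin with a black screw cap, 58 mm across and 85 mm tall (straight sides up to 66 mm, then a shoulder to the 33 mm cap), about 0.3 kg; stands on the welding plate at the start. Origin: centre of its underside, z up.
- brush: welder's wire brush, 200 mm long, 28 mm wide, 38 mm tall; lies on the plate at the start with its bristles down. Its wooden back is a straight bar 16 mm thick (22 to 38 mm above the underside) along its x axis; steel bristles under the +x half (x from -10 to +95 mm), a wooden heel under the -x end. Origin: under the middle of its length, on the underside; z up when the bristles are down.
- brush_tip (a point): middle of the brush's bristle end (its +x end), at its underside.
- brush_heel (a point): middle of the brush's heel end (its -x end), at its underside.
- plate: fixed dark steel welding plate, 240 mm (x) by 340 mm (y), 10 mm thick, on the bench in front of the robot. Origin: centre of its underside (bench level).
- mat: fixed black rubber mat on the bench, left or right of the plate, 260 mm long (its x axis) by 130 mm wide (its y axis), 6 mm thick. Origin: centre of its underside (bench level).
- rack: fixed open wire rack on the bench beyond the plate: four 8 mm bars along its y axis at x = -50, -17, 17, 50 mm, undersides 200 mm above the bench, on end frames at y = -205 and 205 mm; open in front and behind. Tape and disc on its ends reach 235 mm. A gripper pointing straight down does not fit over the mark: lean the tool back 35 to 45 degrees. Origin: centre, bench level; x away from the robot.
- spot: round mark painted flat on the bench under the rack, a white ring of 86 mm outer and 72 mm inner diameter, its centre about 30 mm behind the rack's front bar, towards one end of the rack. Origin: centre of the ring, at bench level.
- jar: bystander: amber glass jar with a steel lid, 64 mm across, 125 mm tall, standing under the other half of the rack. Origin: centre of its underside.
- tray: bystander: fixed grey parts tray, 220 mm (x) by 130 mm (y), 45 mm high, on the other side of the plate from the mat. Origin: centre of its underside.
- damper: bystander: dark steel bobbin-shaped part, 60 mm across, 63 mm tall, standing in the parts tray. Origin: centre of its underside.

How it is judged:
At the end, for the whole second after the job is handed in: The tin stands upright (0.1 rad), at rest on the bench, its centre within 20 mm of the mark's centre; the brush rests flat on the mat, bristles down, both ends within the mat's outline (133 mm along, 56 mm across from its centre), within 0.3 rad of the mat's length, either way round (horizontal distance between tin and spot below 0.02 m and height (world z) of tin below 0.006 m and angle between tin's own z axis and vertical below 0.1 rad and linear speed of each of tin, brush below 0.02 m/s and x of brush_tip in the frame of mat between -0.133 and 0.133 m and y of brush_tip in the frame of mat between -0.056 and 0.056 m and x of brush_heel in the frame of mat between -0.133 and 0.133 m and y of brush_heel in the frame of mat between -0.056 and 0.056 m and z of brush in the frame of mat below 0.012 m and angle between the x axis of brush and the x axis of mat, either way round below 0.3 rad and angle between brush's own z axis and vertical below 0.12 rad); the robot touches nothing.
It fails at once if the jar is moved more than 30 mm or tipped (distance of jar from where it was at the start of the episode above 0.03 m or angle between jar's own z axis and vertical above 0.4 rad).
It fails at once if the part in the tray is moved more than 30 mm or tipped (distance of damper from where it was at the start of the episode above 0.03 m or angle between damper's own z axis and vertical above 0.4 rad).
It also fails if it takes over 53 s, if anything falls off the work surface, if the arm or the gripper's body presses on something with over 40 N, if the wrist force passes 120 N, or if a joint passes its speed limit or range.

ROBOT

A 6-joint arm with a two-finger parallel gripper is mounted at the origin on the work surface. World frame = base frame: x ahead of the robot, y to its left, z up, the work surface at z = 0. Lengths are in m, angles in rad, forces in N, time in s.
With the tool pointing down it reaches from about 0.35 to 0.875 m from the base axis. Payload 15.5 kg.
Tool frame: the origin (TCP) lies on the mounting face of the last link; the fingertips stand 173 mm ahead of it and the grasp point (between the pads) lies 155 mm ahead of it; z points along the fingers, y is the line along which they close (so a half turn about z gives the same grasp; the last joint's range is limited). The gripper opens to 85 mm and grips with 20 to 120 N. Pads are 22 mm wide; open, the fingers measure 114 mm over their backs; the gripper's body (76 mm by 85 mm) begins 54 mm behind the grasp point. The pads swing forward as they close: fully open they stand 13 mm farther back than shut.
Start: joints at [-1.27, 0.494, 1.345, -0, 1.302, -0.096], TCP at [0.241, -0.577, 0.405] pointing down, gripper open.
Joint ranges: [-2.91, 2.91], [-0.82, 2.16], [0.22, 2.67], [-1.22, 4.37], [0.12, 2.79], [-3.08, 3.08]. Speed limits (rad/s): [1.89, 1.89, 2.57, 3.01, 3.01, 3.01].

INTERFACE

Orientations are given as a unit quaternion [x, y, z, w].
In Python, from workcell import * gives the robot as it stands. Calls block until the motion is done:
- move_pose(position, orientation): joint-space move of the TCP to a pose.
- move_straight(position, attitude=None, max_speed=0.15): straight line of the TCP; attitude=None keeps the orientation; max_speed is the mean speed in m/s.
- movej(angles): joint-space move.
- move_gripper(opening, grip_force=None): finger opening in m; grip_force is the grip in N (None keeps the last); returns when the fingers have stopped.
- sleep(seconds).
- ik(position, orientation): joint angles nearest the present ones, or None.
- capture(name): name is "scene" or "top" or "wrist"; returns (picture, depth): 480x640x3 uint8, red, green, blue; 480x640 float32, m along the optical axis (not along the pixel's ray), 0 where there is no reading.
- camera_model(name): a dict with "vfov" (degrees; the focal length in pixels is half the picture's height over the tangent of half this angle, whatever the lens; pixels are square), "cx", "cy" (the principal point, pixels), "extrinsics" (4x4, takes a point from world to camera coordinates). Camera axes: x right, y up, looking along -z (the intrinsics and any distortion apply to the point x, -y, -z); pixel columns grow to the right and rows downward; lengths in m; the calibration is good to about 2 mm. A picture is of the moment at which its call begins: read the wrist's pose just before it. camera_model takes no time and is no camera call; for the wrist camera it gives the pose at the moment of the call.
A pose or a line that the arm cannot do raises IKError and nothing moves.
- hand_in(): hands the job in; it is judged then, once.
Readings, each from a call of its own:
- read_clock(): time.
- read_qpos(): joint angles.
- read_qd(): joint speeds.
- read_effort(): joint torques, N m.
- read_tcp_pos(): TCP position.
- read_eef_rot(): TCP orientation.
- read_wrist_force(): force on the tool from outside, world axes, zero at the start.
- read_ft_torque(): the same for the moment, N m.
- read_grip_width(): finger opening in m.
- read_grasp_force(): force on a finger pad.
Only numpy, scipy, OpenCV 4.12 (cv2) and the standard library are available. Lean on these libraries where they do the work, as an engineer would, in place of code of your own. Each camera call takes 0.05 s, during which the arm holds its last target. There are 200 camera calls.

## Working session

There is one attempt and no reset: what is moved stays moved. The work goes in short steps, each a Python script; the robot and the scene stay as the last script left them, time stands still between calls to the robot, and variables do not carry over. Pictures are saved under pics/ and viewed, at most 10 in all, crops included, and the job is handed in when it is done.

```bash
mkdir -p pics; ls; cat > h.py <<'E'
from workcell import *
import numpy as np, cv2
def px2w(m,u,v,z=None,d=None):
    f=240/np.tan(np.radians(m['vfov'])/2)
    r=np.array([(u-m['cx'])/f,-(v-m['cy'])/f,-1.])
    T=np.linalg.inv(np.array(m['extrinsics']));o=T[:3,3];w=T[:3,:3]@r
    return o+w*(d if z is None else (z-o[2])/w[2])
E
python3 - <<'E'
from h import *
for n in("scene","top"):
    p,d=capture(n);m=camera_model(n)
    cv2.imwrite(f"pics/{n}.png",p[...,::-1]);np.savez(f"{n}.npz",p=p,d=d)
    print(n,m)
E
```

```text
pics
scene {'vfov': 50.29451035425195, 'cx': 317.9810906408865, 'cy': 228.34999651664373, 'extrinsics': array([[-0.78582388,  0.61812114, -0.0201765 ,  0.43260503],
       [-0.41157251, -0.49832856,  0.76307058,  0.1878034 ],
       [ 0.46161553,  0.60794318,  0.64600015, -1.19297376],
       [ 0.        ,  0.        ,  0.        ,  1.        ]])}
top {'vfov': 45.04347419058529, 'cx': 318.6211658959275, 'cy': 240.84843490764663, 'extrinsics': array([[-0.02817877, -0.99926572, -0.02596094,  0.02660584],
       [ 0.99348346, -0.03086618,  0.10971732, -0.53785789],
       [-0.11043807, -0.02270006,  0.99362374, -0.91086442],
       [ 0.        ,  0.        ,  0.        ,  1.        ]])}
```

View pics/top.png

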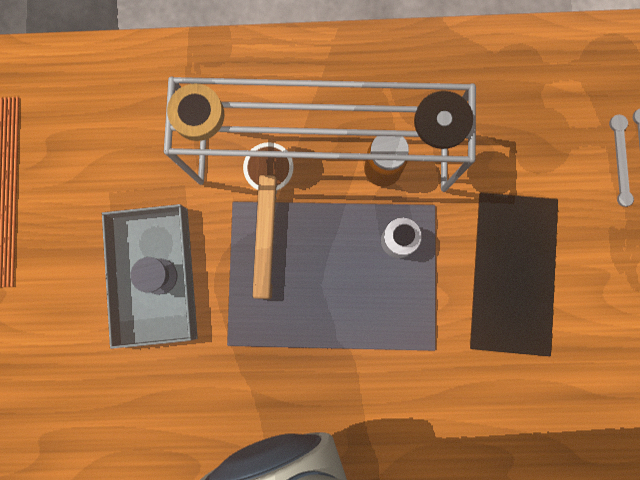

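View pics/scene.png

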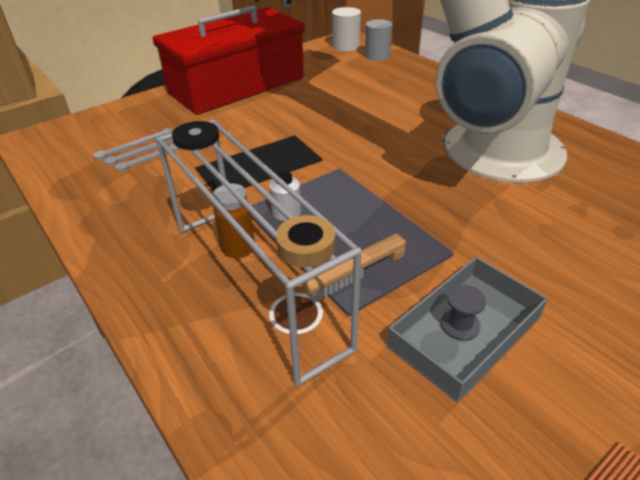

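Top view: brush runs from (268,178), bristle end by the rack, to (262,298). The tin cap is at (403,235), the ring near (268,167), the mat on the right with corners (480,194), (558,199), (551,355), (471,348), and the jar at (388,160). The brush tip blocks the way to the ring, so the brush goes first.

```bash
python3 - <<'E'
from h import *
P=np.load("top.npz");p=P['p'];m=camera_model("top");s=camera_model("scene");D=P['d']
np.set_printoptions(precision=4,suppress=True)
def q(l,u,v,z,mm=m): print(l,px2w(mm,u,v,z), 'depthpt', px2w(m,u,v,d=D[int(v),int(u)]) if mm is m else '')
for i,(u,v) in enumerate([(480,194),(558,199),(551,355),(471,348)]): q('mat',u,v,.006)
for u,v in [(232,202),(436,205),(437,350),(228,346)]: q('plate',u,v,.01)
q('cap',403,235,.095)
for u,v in [(260,177),(275,177),(253,297),(269,298),(264,240)]: q('brush',u,v,.048)
for u,v in [(243,167),(293,167),(268,142),(268,192)]: q('ring',u,v,0)
q('ringS',297,314,0,s)
for u,v in [(166,154),(474,159),(474,86),(170,80)]: q('rack',u,v,.208)
q('jar',391,149,.125); q('damper',150,275,.06)
a=cv2.resize(p[130:310,150:450,::-1],None,fx=2.66,fy=2.66,interpolation=cv2.INTER_CUBIC)
b=np.load("scene.npz")['p'][220:360,220:420,::-1]
cv2.imwrite("pics/a.png",a);cv2.imwrite("pics/b.png",cv2.resize(b,None,fx=4,fy=4,interpolation=cv2.INTER_CUBIC))
print(a.shape,read_clock())
E
```

```text
mat [ 0.6114 -0.2605  0.006 ] depthpt [ 0.6119 -0.2612  0.0031]
mat [ 0.5987 -0.3887  0.006 ] depthpt [ 0.6    -0.3917 -0.0018]
mat [ 0.344  -0.3588  0.006 ] depthpt [ 0.3432 -0.362  -0.0029]
mat [ 0.3585 -0.2311  0.006 ] depthpt [ 0.3586 -0.2309  0.0068]
plate [0.6107 0.1547 0.01  ] depthpt [0.6111 0.1551 0.0078]
plate [ 0.5945 -0.1857  0.01  ] depthpt [ 0.596  -0.1873  0.0014]
plate [ 0.3571 -0.1754  0.01  ] depthpt [ 0.3561 -0.1774 -0.002 ]
plate [0.3724 0.1641 0.01  ] depthpt [0.3718 0.1658 0.0002]
cap [ 0.5361 -0.1183  0.095 ] depthpt [ 0.5361 -0.1183  0.0952]
brush [0.6432 0.1022 0.048 ] depthpt [0.6429 0.102  0.0495]
brush [0.6424 0.0778 0.048 ] depthpt [0.6432 0.0782 0.0448]
brush [0.4503 0.1166 0.048 ] depthpt [0.4504 0.1172 0.0435]
brush [0.448  0.0912 0.048 ] depthpt [0.4484 0.0939 0.0241]
brush [0.5405 0.0975 0.048 ] depthpt [0.5401 0.0971 0.0513]
ring [0.6726 0.1369 0.    ] depthpt [0.6721 0.1366 0.0018]
ring [0.6696 0.0514 0.    ] depthpt [0.6693 0.0513 0.0012]
ring [0.7148 0.0933 0.    ] depthpt [0.7144 0.0931 0.0014]
ring [0.6278 0.0949 0.    ] depthpt [0.6184 0.0898 0.047 ]
ringS [0.6714 0.099  0.    ] depthpt 
rack [0.6427 0.2089 0.208 ] depthpt [0.6441 0.2103 0.2031]
rack [ 0.6215 -0.2027  0.208 ] depthpt [ 0.6224 -0.2036  0.2044]
rack [ 0.7218 -0.2085  0.208 ] depthpt [ 0.7229 -0.2093  0.2049]
rack [0.7461 0.2035 0.208 ] depthpt [0.7458 0.2033 0.2085]
jar [ 0.6613 -0.1026  0.125 ] depthpt [ 0.6608 -0.1024  0.1269]
damper [0.4892 0.277  0.06  ] depthpt [0.4889 0.2755 0.0649]
(479, 798, 3) 0.1
```

View pics/a.png

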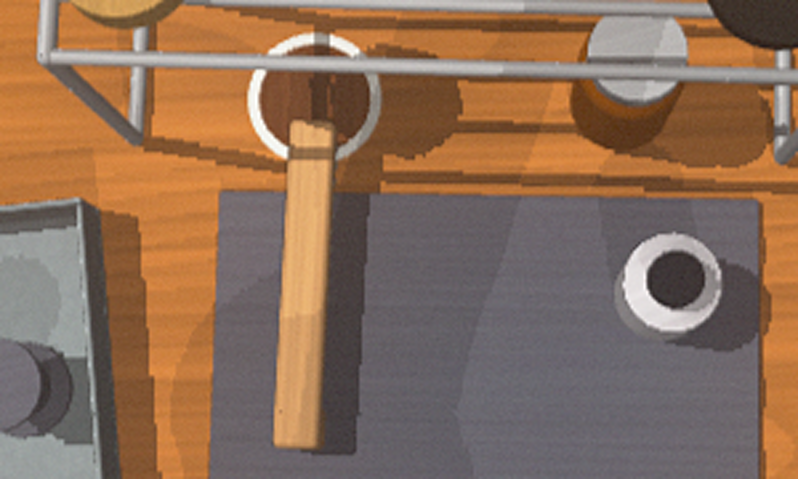

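View pics/b.png

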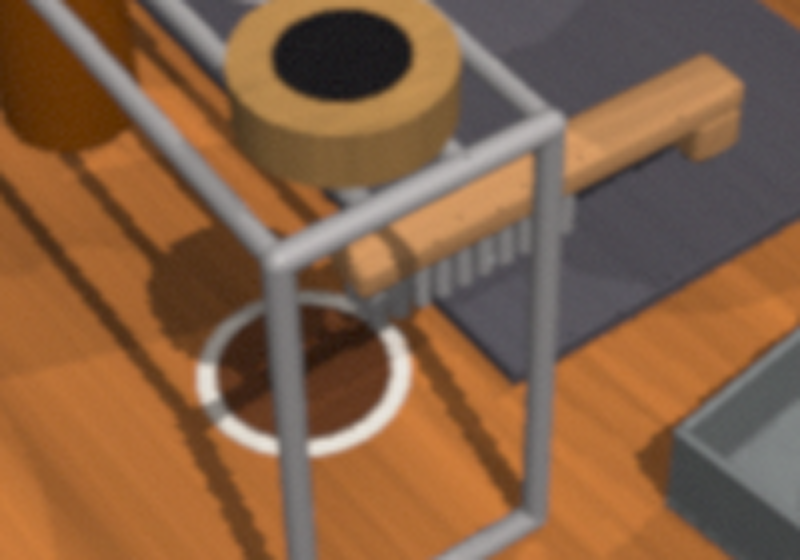

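Measured: 
- **Brush:** centre (0.546, 0.097), yaw -0.075, back top at z 0.048; its 195 mm measured length matches the given 200 mm. The tip sits just under the front bar (x≈0.636).
- **Mat:** centre (0.478, -0.310), yaw -0.116, measured 129 mm wide.
- **Tin:** (0.536, -0.118), top at z 0.095.
- **Spot:** (0.671, 0.096).

I'll pick the brush first, pulling it back before lifting it.

```bash
cat >> h.py <<'E'
from scipy.spatial.transform import Rotation as R
def att(yaw,lean=0.):   # tool z leans forward by lean, closes along ~world y
    r=R.from_euler('z',yaw)*R.from_euler('y',-lean)*R.from_euler('x',np.pi)
    return r.as_quat(), r.apply([0,0,1])
def tcp(g,yaw,lean=0.):
    q,z=att(yaw,lean); return (np.array(g)-.155*z).tolist(), q.tolist()
E
python3 - <<'E'
from h import *
print(att(0,.7)[1], read_eef_rot(), R.from_quat(read_eef_rot()).as_matrix().round(2).tolist())
yb=-.075; ym=-.116
g=np.array([.546,.097])-.02*np.array([np.cos(yb),np.sin(yb)])
t=np.array([.478,-.310])-.02*np.array([np.cos(ym),np.sin(ym)])
move_pose(*tcp([.40,-.15,.27],yb)); print(read_qpos())
move_pose(*tcp([*g,.14],yb))
move_straight(*tcp([*g,.041],yb)); print('f',read_wrist_force())
move_gripper(0.0,60); print(read_grip_width(),read_grasp_force())
move_straight(*tcp([*g,.065],yb))
move_straight(*tcp([g[0]-.08,g[1],.075],yb))
move_straight(*tcp([g[0]-.08,g[1]-.02,.2],yb),max_speed=.2)
print(read_grip_width(),read_grasp_force(),read_clock(),read_qpos())
p,d=capture("scene");cv2.imwrite("pics/c.png",p[...,::-1])
move_straight(*tcp([*t,.2],ym),max_speed=.22)
print(read_grip_width(),read_clock())
E
```

```text
[ 6.44217687e-01 -1.22464680e-16 -7.64842187e-01] [ 9.80482783e-01  1.96604265e-01 -5.52797802e-05 -5.22045988e-04] [[0.92, 0.39, -0.0], [0.39, -0.92, 0.0], [0.0, -0.0, -1.0]]
[-4.99643145e-01  1.90582617e-01  1.77177023e+00 -1.45028735e-04
  1.17896175e+00  1.14633685e+00]
f [ 0.53160848 -0.24402776  0.48483762]
0.026928888580615984 59.46044325828552
0.026881837671852014 59.165512919425964 6.0917 [4.22220489e-02 3.22064854e-01 1.81808637e+00 3.63360295e-05
 1.00214959e+00 1.68811356e+00]
0.02679348605256076 8.05
```

View pics/c.png

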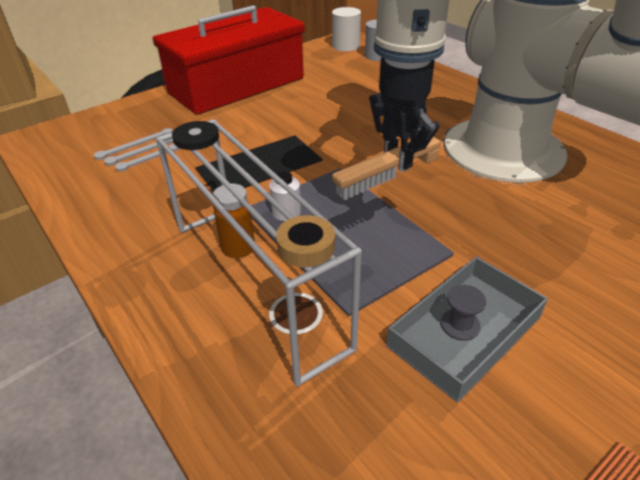

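The brush is held level, bristles at (350,180) to (395,170), and the ring at (296,314) is now clear. Next I lower the brush onto the mat, release it, and check from above.

```bash
python3 - <<'E'
from h import *
ym=-.116
t=np.array([.478,-.310])-.02*np.array([np.cos(ym),np.sin(ym)])
move_straight(*tcp([*t,.055],ym),max_speed=.2)
move_straight(*tcp([*t,.0375],ym),max_speed=.04); print(read_wrist_force())
move_gripper(.06)
move_straight(*tcp([*t,.13],ym),max_speed=.2)
move_pose(*tcp([.36,-.115,.2],-.05,.7)); print(read_clock(),read_qpos())
p,d=capture("top");np.savez("top2.npz",p=p,d=d)
m=camera_model("top")
a=p[60:380,150:600,::-1]
cv2.imwrite("pics/d.png",cv2.resize(a,None,fx=1.75,fy=1.75,interpolation=cv2.INTER_CUBIC))
for q in (tcp([.536-.09,-.118,.075],-.05,.7),tcp([.671,.096,.045],-.05,.7)): print(ik(*q))
E
```

```text
[-1.58862934  0.58474848  7.06368844]
12.2167 [-0.91368154  0.20817683  2.49716879  1.68450578  0.51570975 -0.8607009 ]
[-0.64573022  0.75976285  2.47410294  2.6004287   0.77780699 -1.6445426 ]
[ 0.09882264  0.77015707  1.92459789  3.51466861  0.26516937 -1.81777956]
```

View pics/d.png

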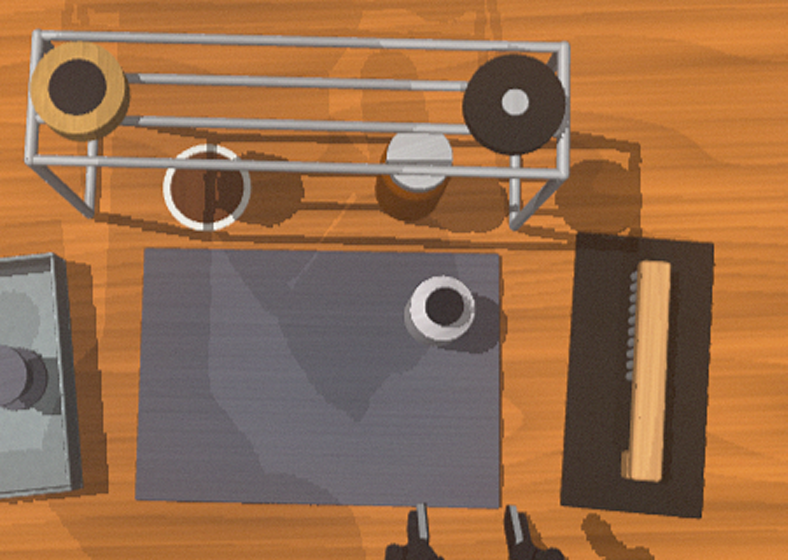

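The brush lies on the mat: (653,262) to (645,480) in the crop, against mat corners (577,234), (714,243), (701,517), (562,505). The ring centre (207,187) agrees with the earlier measurement. For the tin I'll point the tool radially and lean it a bit more, to stay off the wrist singularity.

```bash
python3 - <<'E'
from h import *
np.set_printoptions(precision=3,suppress=True)
L=.76; T=np.array([.536,-.1185]); yt=np.arctan2(T[1],T[0]); u=T/np.linalg.norm(T)
S=np.array([.671,.096]); ys=np.arctan2(S[1],S[0]); us=S/np.linalg.norm(S)
move_gripper(.085)
for k in (.12,.0): print('tin',np.array(ik(*tcp([*(T-k*u),.057],yt,L))))
for k in (.12,.06,0): print('spot',np.array(ik(*tcp([*(S-k*us),.065],ys,L))))
move_pose(*tcp([*(T-.12*u),.12],yt,L)); print(read_qpos())
move_straight(*tcp([*(T-.10*u),.057],yt,L))
move_straight(*tcp([*T,.057],yt,L),max_speed=.1); print(read_wrist_force(),read_qpos())
move_gripper(0.,60); print(read_grip_width(),read_grasp_force())
move_straight(*tcp([*T,.09],yt,L),max_speed=.1); print(read_wrist_force(),read_grip_width(),read_clock())
for k in (.12,.06,0): print('spot',np.array(ik(*tcp([*(S-k*us),.065],ys,L))))
p,d=capture("scene");cv2.imwrite("pics/e.png",p[...,::-1])
E
```

```text
tin None
tin [-0.399  0.791  2.302  2.95   0.712 -1.557]
spot [-0.034  0.759  2.276  2.942  0.656 -1.54 ]
spot [-0.008  0.742  2.122  2.92   0.487 -1.483]
spot [ 0.012  0.749  1.972  2.875  0.346 -1.414]
[-0.505  0.733  2.624  2.901  0.968 -1.643]
[-0.652  0.023  0.091] [-0.399  0.79   2.304  2.95   0.712 -1.557]
0.05630674990832245 62.47092962265015
[ 0.024  0.328 -3.669] 0.05633543412114078 16.4167
spot [-0.034  0.759  2.276  2.942  0.656 -1.54 ]
spot [-0.008  0.742  2.122  2.92   0.487 -1.483]
spot [ 0.012  0.749  1.972  2.875  0.346 -1.414]
```

View pics/e.png

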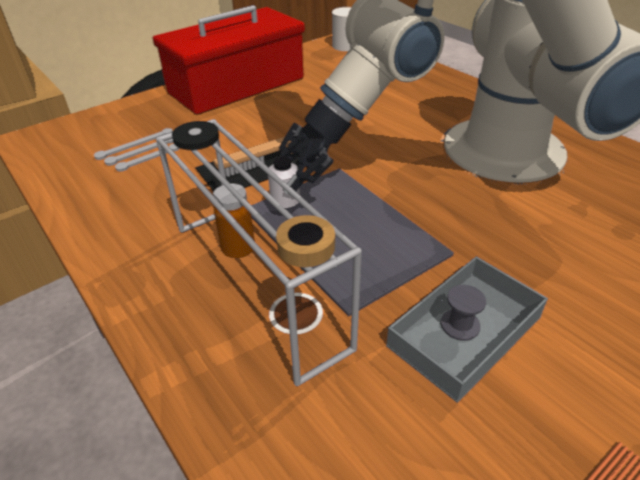

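The tin is gripped and upright at (284,187). Now I carry it to the mark.

```bash
python3 - <<'E'
from h import *
np.set_printoptions(precision=3,suppress=True)
L=.76; T=np.array([.536,-.1185]); yt=np.arctan2(T[1],T[0])
S=np.array([.671,.096]); ys=np.arctan2(S[1],S[0]); us=S/np.linalg.norm(S)
move_straight(*tcp([*(S-.14*us),.085],ys,L),max_speed=.12)
move_straight(*tcp([*(S-.10*us),.067],ys,L),max_speed=.1)
move_straight(*tcp([*(S-.015*us),.065],ys,L),max_speed=.08); print(read_wrist_force())
move_straight(*tcp([*S,.055],ys,L),max_speed=.05)
z=.0535
while z>.044:
    move_straight(*tcp([*S,z],ys,L),max_speed=.02); f=read_wrist_force(); print(z,f)
    if f[2]>2: break
    z-=.0015
move_gripper(.08); print(read_wrist_force())
move_straight(*tcp([*(S-.12*us),z+.012],ys,L),max_speed=.1)
move_pose(*tcp([.36,0,.15],ys,L)); print(read_clock(),read_wrist_force())
p,d=capture("scene");p2,_=capture("top")
c=lambda a,s:cv2.resize(a[...,::-1],s,interpolation=cv2.INTER_CUBIC)
cv2.imwrite("pics/f.png",np.hstack([c(p[180:380,200:400],(400,400)),c(p2[120:320,220:420],(400,400))]))
cv2.imwrite("pics/g.png",p2[...,::-1])
E
```

```text
[-0.185 -0.313 -4.037]
0.0535 [-0.274  0.25  -4.767]
0.052 [ 1.033  0.372 -4.104]
0.050499999999999996 [-0.127 -0.746 -4.225]
0.048999999999999995 [ 0.006  0.349 -3.733]
0.047499999999999994 [-0.438  0.03  -4.907]
0.04599999999999999 [-5.928 -0.084 11.592]
[ 0.34  -0.44   0.024]Traceback (most recent call last):
  File "<stdin>", line 16, in <module>
workcell.IKError: the arm cannot take that pose within its joint ranges
```

```bash
python3 - <<'E'
from h import *
print(read_tcp_pos(),read_clock(),read_wrist_force())
p,d=capture("scene");p2,d2=capture("top")
c=lambda a,s:cv2.resize(a[...,::-1],s,interpolation=cv2.INTER_CUBIC)
cv2.imwrite("pics/f.png",np.hstack([c(p[180:380,200:400],(400,400)),c(p2[120:320,200:400],(400,400))]))
E
```

```text
[0.44697441 0.06390106 0.17035286] 23.4583 [-0.10284913 -0.2671411   0.53794197]
```

View pics/f.png

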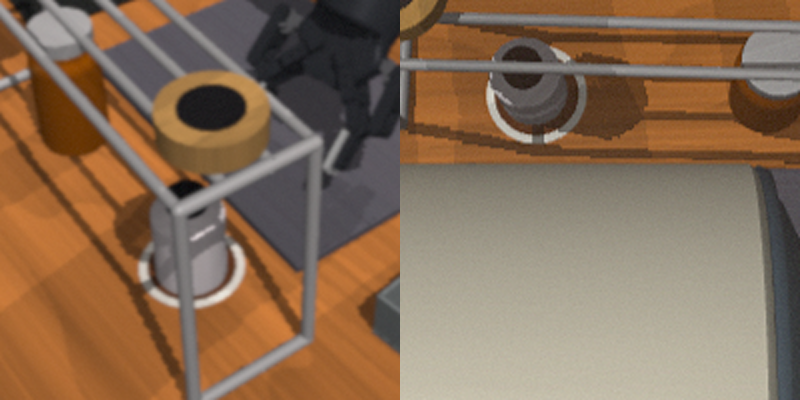

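The tin stands upright inside the ring: its base spans columns 155–230 and the ring 139–246, both centred near 192. I'll check the cap numerically, then hand in.

```bash
python3 - <<'E'
from h import *
w=px2w(camera_model("top"),262.5,153.5,.085); print(w)
if np.hypot(w[0]-.671,w[1]-.096)<.013: print(hand_in(),read_clock())
E
```

```text
[0.6720205  0.09306264 0.085     ]
the job is handed in; nothing more can be done
the job is handed in; nothing more can be done
```

The job is handed in at about 23.5 s: by the camera checks, the tin stands upright about 3 mm from the mark's centre and the brush lies bristles down, lengthwise and wholly on the mat; the jar, the tray and the part in it were not touched, and no verdict came back.

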